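Fold down the empty row of drying-rack pegs

TASK

The four hinged pegs of the black drying rack are not needed: run your fingertips low along their row and push each peg over until it lies flat on the rack, one after another, beginning with the peg at the end they all lean away from. Press gently, do not lift the rack or push it about, and leave the glasses and the tongs where they are.

Things in the scene. Friction and masses are not known exactly. Their poses are not given: they have to be found in the camera images.
- rack: Black plastic drying rack, loose on rubber feet, about 1.3 kg: deck 280 mm (x) by 170 mm (y), its top 18 mm above the shelf. Origin: centre of the underside, z up. A row of four slim hinged steel pegs along x at y = -40 mm, 60 mm apart, all folding towards +x; a second row of four fixed tapered steel pegs, 36 mm high, at y = +40 mm, with glasses over the second and fourth (x = -30, +90 mm).
- peg1 (a joint): Hinge of peg 1: 0 = upright, 1.571 = folded flat along the rack's +x (limits 0 and 1.571). Starts leaning by 0.15 to 0.5. Friction (0.02 N m, no spring) holds it wherever it is left. Round steel peg 10 mm thick, rounded tip 50 mm from the axis. Flat, its top is 13 mm above the deck (31 mm above the shelf) and nothing in its row stands higher.
- peg2 (a joint): Hinge of peg 2: 0 = upright, 1.571 = folded flat along the rack's +x (limits 0 and 1.571). Starts leaning by 0.15 to 0.5. Friction (0.02 N m, no spring) holds it wherever it is left. Round steel peg 10 mm thick, rounded tip 50 mm from the axis. Flat, its top is 13 mm above the deck (31 mm above the shelf) and nothing in its row stands higher.
- peg3 (a joint): Hinge of peg 3: 0 = upright, 1.571 = folded flat along the rack's +x (limits 0 and 1.571). Starts leaning by 0.15 to 0.5. Friction (0.02 N m, no spring) holds it wherever it is left. Round steel peg 10 mm thick, rounded tip 50 mm from the axis. Flat, its top is 13 mm above the deck (31 mm above the shelf) and nothing in its row stands higher.
- peg4 (a joint): Hinge of peg 4: 0 = upright, 1.571 = folded flat along the rack's +x (limits 0 and 1.571). Starts leaning by 0.15 to 0.5. Friction (0.02 N m, no spring) holds it wherever it is left. Round steel peg 10 mm thick, rounded tip 50 mm from the axis. Flat, its top is 13 mm above the deck (31 mm above the shelf) and nothing in its row stands higher.
- hinge1 (a point): Point on the hinge axis of peg 1, mid peg, 26 mm above the shelf. On the rack at x = -112.5 mm, y = -40 mm, z = 26 mm of the rack's frame; axes as the rack's. Hinge cheeks either side: 12 mm high, 22 mm wide over both. A grey strip and two 8 mm high lugs on the deck mark where the peg will lie, towards the rack's +x.
- hinge2 (a point): Point on the hinge axis of peg 2, mid peg, 26 mm above the shelf. On the rack at x = -52.5 mm, y = -40 mm, z = 26 mm of the rack's frame; axes as the rack's. Hinge cheeks either side: 12 mm high, 22 mm wide over both. A grey strip and two 8 mm high lugs on the deck mark where the peg will lie, towards the rack's +x.
- hinge3 (a point): Point on the hinge axis of peg 3, mid peg, 26 mm above the shelf. On the rack at x = 7.5 mm, y = -40 mm, z = 26 mm of the rack's frame; axes as the rack's. Hinge cheeks either side: 12 mm high, 22 mm wide over both. A grey strip and two 8 mm high lugs on the deck mark where the peg will lie, towards the rack's +x.
- hinge4 (a point): Point on the hinge axis of peg 4, mid peg, 26 mm above the shelf. On the rack at x = 67.5 mm, y = -40 mm, z = 26 mm of the rack's frame; axes as the rack's. Hinge cheeks either side: 12 mm high, 22 mm wide over both. A grey strip and two 8 mm high lugs on the deck mark where the peg will lie, towards the rack's +x.
- glass1: Clear shot glass, upside down over a fixed peg of the rack's other row, 60 mm tall, 44 mm across at the mouth (below), 34 mm at the base (on top), 90 g, loose. Origin: centre of its mouth, at the deck's top; z up. To be left alone.
- glass2: Clear shot glass, upside down over a fixed peg of the rack's other row, 60 mm tall, 44 mm across at the mouth (below), 34 mm at the base (on top), 90 g, loose. Origin: centre of its mouth, at the deck's top; z up. To be left alone.
- tongs: Steel kitchen tongs lying on the shelf beside the hinged row, roughly parallel to it, about 150 mm from the rack's middle: 240 mm long (x), up to 60 mm wide, 20 mm high, 120 g, loose. Origin: middle of the underside. To be left alone.
- trivet: Blue silicone trivet, 150 x 150 x 8 mm, stuck flat to the shelf on the glasses' side of the rack. Origin: centre of the underside.

How it is judged:
On the way, in this order (a step that is already met when the one before it is completed fails the run):
1. peg 1 is pushed down flat (within 0.27 rad), in its turn (value of joint peg1 above 1.3 rad), for 0.05 s.
2. peg 2 is pushed down flat (within 0.27 rad), in its turn (value of joint peg2 above 1.3 rad), for 0.05 s.
3. peg 3 is pushed down flat (within 0.27 rad), in its turn (value of joint peg3 above 1.3 rad), for 0.05 s.
4. peg 4 is pushed down flat (within 0.27 rad), in its turn (value of joint peg4 above 1.3 rad), for 0.05 s.
At the end, for the whole second after the job is handed in: All four hinged pegs lie within 0.27 rad (15 degrees) of flat and at rest; the rack, both glasses and the tongs stand still, upright and less than 30 mm from where they started (value of joint each of peg1, peg2, peg3, peg4 above 1.3 rad and velocity of joint each of peg1, peg2, peg3, peg4 below 0.1 rad/s and linear speed of each of rack, tongs, glass1, glass2 below 0.02 m/s and angle between each of rack, glass1, glass2's own z axis and vertical below 0.15 rad and distance of each of rack, glass1, glass2, tongs from where it was at the start of the episode below 0.03 m); the robot touches nothing.
It fails at once if the rack is lifted (over 10 mm), tipped (over 0.15 rad) or pushed 30 mm or more (height (world z) of rack above 0.01 m or angle between rack's own z axis and vertical above 0.15 rad or distance of rack from where it was at the start of the episode above 0.03 m).
It fails at once if a glass is lifted, tipped over 0.3 rad or moved 30 mm or more (distance of any of glass1, glass2 from where it was at the start of the episode above 0.03 m or angle between any of glass1, glass2's own z axis and vertical above 0.3 rad or height (world z) of any of glass1, glass2 above 0.035 m).
It fails at once if the tongs are moved 30 mm or more (distance of tongs from where it was at the start of the episode above 0.03 m).
It fails at once if the fingers press on the rack or its pegs with more than 40 N (contact force between the fingers and rack above 40 N).
It also fails if it takes over 38 s, if anything falls off the work surface, if the arm or the gripper's body presses on something with over 40 N, if the wrist force passes 120 N, or if a joint passes its speed limit or range.

ROBOT

A 7-joint arm with a two-finger parallel gripper is mounted at the origin on the work surface. World frame = base frame: x ahead of the robot, y to its left, z up, the work surface at z = 0. Lengths are in m, angles in rad, forces in N, time in s.
With the tool pointing down it reaches from about 0.425 to 0.95 m from the base axis. Payload 16.7 kg.
Tool frame: the origin (TCP) lies between the finger pads; the fingertips stand 22 mm ahead of it and the grasp point (between the pads) lies 3 mm ahead of it; z points along the fingers, y is the line along which they close (so a half turn about z gives the same grasp; the last joint's range is limited). The gripper opens to 94 mm and grips with 3 to 60 N. Pads are 16 mm wide; open, the fingers measure 119 mm over their backs; the gripper's body (75 mm by 177 mm) begins 78 mm behind the grasp point.
Start: joints at [0.967, 0.426, 0.074, 1.606, -0.034, 1.111, -0.067], TCP at [0.296, -0.606, 0.227] pointing down, gripper open.
Joint ranges: [-2.85, 2.85], [-0.5, 2.14], [-1.23, 1.37], [0.21, 2.46], [-1.02, 4.16], [0.16, 2.05], [-2.73, 2.73]. Speed limits (rad/s): [1.89, 1.89, 2.39, 2.39, 3.01, 3.01, 3.01].

INTERFACE

Orientations are given as a unit quaternion [x, y, z, w].
In Python, from workcell import ctrl gives the robot as it stands. Calls block until the motion is done:
- ctrl.movep(position, orientation): joint-space move of the TCP to a pose.
- ctrl.movel(position, rotation=None, velocity=0.15, contact_N=None): straight line of the TCP; rotation=None keeps the orientation; velocity is the mean speed in m/s. With contact_N (N) it stops when the force on the tool has changed by that much, and returns True; else False.
- ctrl.goto_joints(angles): joint-space move.
- ctrl.command_gripper(opening, grasp_force=None): opening from 0.0 (shut) to 1.0 (fully open); grasp_force is the grip in N (None keeps the last); returns when the fingers have stopped.
- ctrl.sleep(seconds).
- ctrl.inverse_kinematics(position, orientation): joint angles nearest the present ones, or None.
- ctrl.read_camera(name): name is "scene" or "top" or "wrist"; returns the picture (480x640x3 uint8, red, green, blue); there is no depth.
- ctrl.calibration(name): a dict with "K" (3x3 intrinsics, pixels), "R" (3x3) and "t" (3): a world point X has camera coordinates R X + t. Camera axes: x right, y down, z forward; pixel columns grow to the right and rows downward; lengths in m; the calibration is good to about 2 mm. A picture is of the moment at which its call begins: read the wrist's pose just before it. calibration takes no time and is no camera call; for the wrist camera it gives the pose at the moment of the call.
A pose or a line that the arm cannot do raises ctrl.IKError and nothing moves.
- ctrl.sign_off(): hands the job in; it is judged then, once.
Readings, each from a call of its own:
- ctrl.get_time(): time.
- ctrl.get_joint_pos(): joint angles.
- ctrl.get_qd(): joint speeds.
- ctrl.get_joint_torque(): joint torques, N m.
- ctrl.get_position(): TCP position.
- ctrl.get_ee_rot(): TCP orientation.
- ctrl.get_force(): force on the tool from outside, world axes, zero at the start.
- ctrl.get_wrist_torque(): the same for the moment, N m.
- ctrl.get_grip_width(): opening from 0.0 (shut) to 1.0 (fully open).
- ctrl.get_gripper_force(): force on a finger pad.
Only numpy, scipy, OpenCV 4.12 (cv2) and the standard library are available. Lean on these libraries where they do the work, as an engineer would, in place of code of your own. Each camera call takes 0.05 s, during which the arm holds its last target. There are 200 camera calls.

## Working session

There is one attempt and no reset: what is moved stays moved. The work goes in short steps, each a Python script; the robot and the scene stay as the last script left them, time stands still between calls to the robot, and variables do not carry over. Pictures are saved under pics/ and viewed, at most 10 in all, crops included, and the job is handed in when it is done.

```bash
mkdir -p pics
python3 - <<'E'
from workcell import ctrl
import cv2,numpy as np
for n in("top","scene"):
    im=ctrl.read_camera(n); cv2.imwrite(f"pics/{n}0.png",im[:,:,::-1])
    c=ctrl.calibration(n); print(n,np.round(c["K"],1).tolist(),np.round(c["R"],3).tolist(),np.round(c["t"],3))
print(ctrl.get_ee_rot(),ctrl.get_time())
E
```

```text
top [[454.6, 0.0, 309.5], [0.0, 454.6, 245.3], [0.0, 0.0, 1.0]] [[0.018, -1.0, -0.024], [-0.997, -0.016, -0.073], [0.073, 0.025, -0.997]] [0.01  0.539 0.751]
scene [[607.2, 0.0, 323.7], [0.0, 607.2, 246.3], [0.0, 0.0, 1.0]] [[-0.12, 0.993, 0.001], [0.755, 0.092, -0.649], [-0.644, -0.077, -0.761]] [ 0.083 -0.394  1.249]
[ 9.74259110e-01  2.25430371e-01 -1.81273216e-04 -5.49067078e-04] 0.1
```

View pics/top0.png

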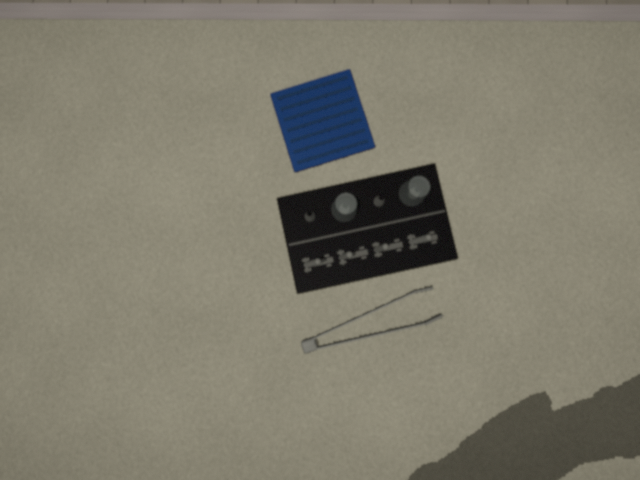

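View pics/scene0.png

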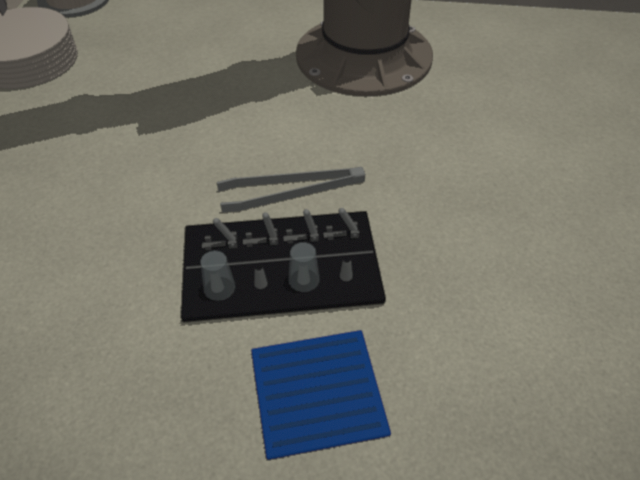

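The top view shows the rack with corners near (278,198), (435,163), (457,259) and (298,293). Its hinged row is on the lower side, the glasses are at (345,205) and (417,188), and rack +x points to the image's right. The tongs are below the rack at about (370,320). In the scene view all four pegs lean towards the glass2 end.

```bash
cat > h.py <<'E'
import cv2,numpy as np
from workcell import ctrl
from scipy.spatial.transform import Rotation as Ro
def ray(name,uv,z,c=None):
    c=c or ctrl.calibration(name); K,R,t=[np.array(c[k]) for k in("K","R","t")]
    o=-R.T@t; d=R.T@np.linalg.inv(K)@np.array([*uv,1.]); return o+d*(z-o[2])/d[2]
def proj(name,X,c=None):
    c=c or ctrl.calibration(name); p=c["K"]@(np.array(c["R"])@X+c["t"]); return p[:2]/p[2]
def rack(name,seed):
    im=cv2.imread(f"pics/{name}0.png"); m=(im.max(2)<45).astype(np.uint8)
    m=cv2.morphologyEx(m,cv2.MORPH_CLOSE,np.ones((9,9)))
    cs,_=cv2.findContours(m,cv2.RETR_EXTERNAL,cv2.CHAIN_APPROX_NONE)
    c=[c for c in cs if cv2.pointPolygonTest(c,seed,False)>0][0]
    P=np.array([ray(name,p[0],.018)[:2] for p in c],np.float32)
    (cx,cy),wh,a=cv2.minAreaRect(P*1000); b=cv2.boxPoints(((cx,cy),wh,a))/1000
    e=[b[1]-b[0],b[2]-b[1]]; L=max(e,key=np.linalg.norm); L=L if L[1]<0 else -L
    return np.array([cx,cy])/1000,np.arctan2(L[1],L[0]),wh
E
python3 - <<'E'
from h import *
for n,s in(("top",(368,228)),("scene",(280,260))):
    c,a,wh=rack(n,s); print(n,c,a,wh)
    ex=np.array([np.cos(a),np.sin(a)]);ey=np.array([-ex[1],ex[0]])
    print([np.round(c+ex*x-ey*.04,3).tolist() for x in(-.1125,.0675)],[proj(n,np.r_[c+ex*x-ey*.04,.026]).round().tolist() for x in(-.1125,-.0525,.0075,.0675)])
y=lambda q:Ro.from_quat(q).as_matrix().round(2).tolist(); print(y(ctrl.get_ee_rot()))
E
```

```text
top [ 0.57033881 -0.07641518] -1.3392675 (164.89112854003906, 275.0134582519531)
[[0.506, 0.024], [0.547, -0.151]] [[306.0, 265.0], [341.0, 257.0], [376.0, 249.0], [411.0, 242.0]]
scene [ 0.57714014 -0.07662302] -1.3374405 (172.86114501953125, 275.2533264160156)
[[0.512, 0.024], [0.554, -0.152]] [[354.0, 231.0], [314.0, 235.0], [273.0, 238.0], [232.0, 242.0]]
[[0.9, 0.44, -0.0], [0.44, -0.9, 0.0], [-0.0, -0.0, -1.0]]
```

```bash
cat >> h.py <<'E'
C=np.array([.572,-.0765]); A=-1.339
EX=np.array([np.cos(A),np.sin(A)]);EY=np.array([-EX[1],EX[0]])
P=lambda x,z,y=-.04:np.r_[C+EX*x+EY*y,z]
E
python3 - <<'E'
from h import *
best=None
for s in(1,-1):
    X=np.r_[s*EX,0];Z=np.array([0,0,-1.]);q=Ro.from_matrix(np.c_[X,np.cross(Z,X),Z]).as_quat()
    j=[ctrl.inverse_kinematics(P(*a),q) for a in((-.148,.12),(-.148,.058),(.13,.058))]
    print(s,[None if k is None else np.round(k,2) for k in j])
    if all(k is not None for k in j):
        d=np.abs(np.array(j[0])-ctrl.get_joint_pos()).max()
        if best is None or d<best[0]: best=(d,q)
q=best[1]; np.save("q.npy",q)
ctrl.command_gripper(0.0,5)
ctrl.movep(P(-.148,.14),q)
print(ctrl.get_force(),ctrl.get_time())
print(ctrl.movel(P(-.148,.058),velocity=.08,contact_N=8))
print(ctrl.movel(P(-.076,.058),velocity=.03,contact_N=15),ctrl.get_force(),ctrl.get_position()-P(-.076,.058),ctrl.get_time())
im=ctrl.read_camera("scene"); cv2.imwrite("pics/s1.png",cv2.resize(im[180:340,150:420,::-1],None,fx=2.9,fy=2.9,interpolation=3))
E
```

```text
1 [array([-1.15,  0.6 ,  1.22,  2.13, -0.72,  0.92, -2.42]), array([-1.11,  0.78,  1.21,  2.17, -0.97,  0.92, -2.21]), array([ 0.06,  0.52,  0.25,  1.92, -0.19,  0.73, -2.49])]
-1 [array([ 0.26,  0.34, -0.59,  2.06,  0.25,  0.82, -0.25]), array([ 0.22,  0.43, -0.55,  2.1 ,  0.35,  0.7 , -0.33]), array([ 0.53,  0.53, -0.35,  1.89,  0.25,  0.77,  0.27])]
[-0.27681724 -0.12367925 -0.2045126 ] 4.0
False
False [ 0.2482842   0.28989923 -0.05895969] [2.47530879e-07 9.35426032e-05 5.25929840e-06] 7.725
```

View pics/s1.png

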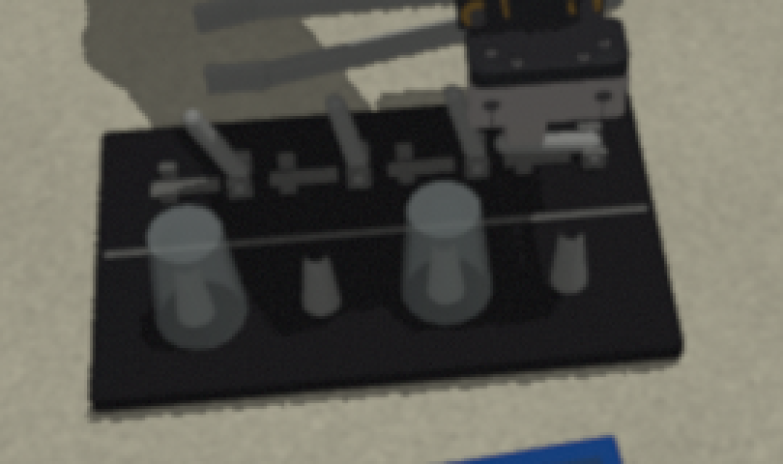

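The crop shows peg 1 lying flat under the fingers, at about (575,140). Pegs 2 to 4 are still up, with tips at (455,95), (335,100) and (192,118). The rack has not moved, so I'm continuing along the row.

Run:
```python
from h import *
for x in(-.016,.044,.130):
    print(ctrl.movel(P(x,.0575),velocity=.03,contact_N=15),ctrl.get_force().round(2),ctrl.get_time())
ctrl.movel(P(.13,.17),velocity=.1)
ctrl.movel(P(-.02,.25,-.2),velocity=.2); print(ctrl.get_time())
im=ctrl.read_camera("scene"); cv2.imwrite("pics/s2.png",cv2.resize(im[160:340,150:420,::-1],None,fx=2.9,fy=2.9,interpolation=3))
```

```text
False [-0.85 -0.88  0.61] 9.925
False [-1.01 -0.26 -0.34] 12.075
False [-0.15 -0.71 -0.23] 15.0917
17.6833
```

View pics/s2.png

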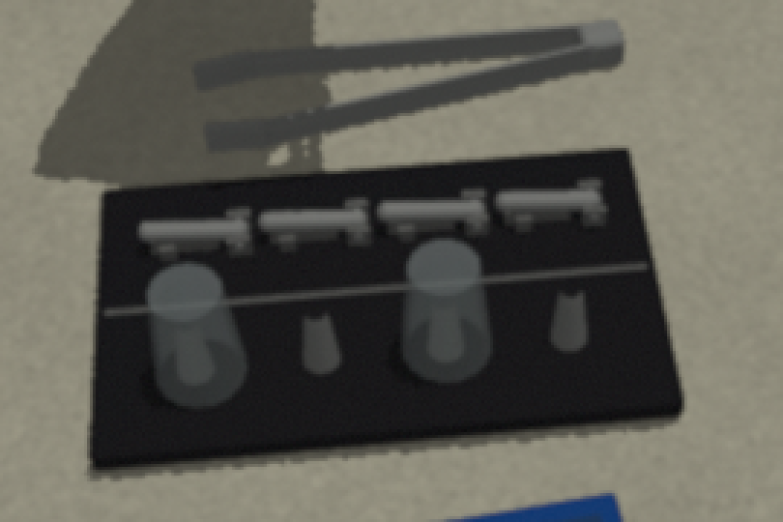

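All four pegs lie flat in the crop, in a row from (140,232) to (600,200). The rack, glasses and tongs are where they were, and the arm is clear of everything.

```bash
python3 -c "
from workcell import ctrl
print(ctrl.sign_off())"
```

```text
the job is handed in; nothing more can be done
None
```

I pushed all four pegs flat in order, starting with peg 1; the last picture shows the rack, glasses and tongs where they started, and the job is handed in (no verdict was returned).

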